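# Wedge the rocking balance

## Task

The low bench balance rocks because the foot under its front-left corner is too short. Without picking anything up, push the black wedge along the worktop, thin end first, under that short foot until it is snug there and the balance no longer rocks; then test it by pressing straight down on the top of that corner with about 15 N for a second: the corner must not dip. Leave the balance standing level where it is, with the wedge under the foot and nothing else disturbed.

Things in the scene. Friction and masses are not known exactly. Their poses are not given: they have to be found in the camera images.
- balance: low bench balance, loose, 2 kg: grey housing 180 mm (x) by 230 mm (y), underside 18 mm, flat top 58 mm above the worktop; round steel pan 112 mm across, its top 64 mm high. Origin: centre of the footprint at worktop level; x points to its back (display at the front), y to its left. Stands level on three 22 mm feet at (65, 90), (65, -90), (-65, -90) mm
- foot_spot (a point): point at worktop level straight below the short domed foot (18 mm across), at (-65, 90, 0) mm in the balance's frame, 25 mm in from the front and left edges of the housing. The foot hangs 5 to 9 mm above the worktop: how much differs each time and is not told
- press_spot (a point): point on the flat top of the housing straight above the short foot, where to press, 58 mm above the worktop. Unwedged, a push of more than about 6 N here starts to tip the balance onto the short foot; let go, it tips back
- balance_middle (a point): point in the middle of the balance's body, 30 mm above the worktop. A level push of more than about 9 N makes the balance slide
- wedge: loose black rubber wedge, 80 g, 100 mm long (x) by 44 mm wide (y), flat underneath; height falls evenly from 18 mm at the thick square end (x = -50 mm) to 2 mm at the thin end (x = +50 mm). Origin: centre of its underside. Starts flat on the worktop in front of the short foot, thin end towards it
- wedge_back (a point): middle of the flat upright face at the wedge's thick end (44 mm wide, 18 mm high), 9 mm above the worktop: the face to push on
- wedge_nose (a point): middle of the wedge's thin end, 1 mm above the worktop
- dropper: amber dropper bottle, 30 mm across, 89 mm high, standing to the right of the balance; origin at the centre of its foot; leave alone
- bottle: amber screw-cap bottle, 45 mm across, 91 mm high, standing on the free worktop to the robot's right; origin at the centre of its foot; leave alone
- tweezers: steel tweezers lying flat, 125 mm long (y), 15 mm wide, 8 mm high, between the wedge and the right-hand microscope; origin at the centre of the underside; leave alone
- slips: small flat plastic box of coverslips, 34 x 52 x 16 mm, lying on the free worktop to the robot's right; origin at the centre of its underside; leave alone
Things that resemble listed ones, but are neither listed nor needed, are in the scene too. There is more than one size of the wedge; the job needs the smaller.

How it is judged:
By the outcome, as a careful person would: the job done as asked, in the order asked, and still so for the second after the job is handed in, with the robot touching nothing.
It also fails if it takes over 64 s, if anything falls off the work surface, if the arm or the gripper's body presses on something with over 40 N, if the wrist force passes 120 N, or if a joint passes its speed limit or range.

## Robot

A 7-joint arm with a two-finger parallel gripper is mounted at the origin on a cart in front of the work surface, level with it; the furniture and walls round the work are solid. World frame = base frame: x ahead of the robot, y to its left, z up, the work surface at z = 0. Lengths are in mm, angles in degrees, forces in N, time in s.
With the tool pointing down it reaches from about 400 to 925 mm from the base axis. Payload 5.6 kg.
Tool frame: the origin (TCP) lies on the mounting face of the last link; the fingertips stand 173 mm ahead of it and the grasp point (between the pads) lies 155 mm ahead of it; z points along the fingers, y is the direction in which the jaws open and shut (so a half turn about z gives the same grasp; the last joint's range is limited). The gripper opens to 85 mm and grips with 20 to 120 N. Pads are 22 mm wide; open, the fingers measure 114 mm over their backs; the gripper's body (76 mm by 85 mm) begins 54 mm behind the grasp point. The pads swing forward as they close: fully open they stand 13 mm farther back than shut.
Start: joints at [-78.896, 26.786, -0.665, 91.828, 0.344, 61.387, -3.226], TCP at [152.519, 631.854, 404.69] pointing down, gripper open.
Joint ranges: [-144.91, 144.91], [-17.63, 115.5], [-89.93, 88.59], [15.96, 139.68], [-74.01, 254.01], [8.47, 105.57], [-167.45, 167.45]. Speed limits (degrees/s): [147.25, 147.25, 180, 180, 180, 180, 180].

## Interface

Orientations are given as [roll, pitch, yaw] about the fixed x, y, z axes, in that order (R = Rz(yaw) Ry(pitch) Rx(roll)).
In Python, from workcell import bot gives the robot as it stands.
- The arm moves only by the tool move_arm, never from a script. Its argument "increments" is a list of rows, each a list of 3 entries, a list of its own where there are three numbers: the shift along the world's x, y, z in mm, then the turn about the world's z in degrees, then the finger opening in mm, from 0 to 85.4. In form: [[[tx, ty, tz], spin, jaw], ...]. A call has 1 to 20 rows; each row is the pose to reach, as a shift and turn from the pose commanded when the call began; what a row does not reach only later rows make up. A row lasts 1/10 s, in which the tool goes at most 50 mm and 8.59 degrees, less where a joint would pass 70% of its speed; a pose out of reach is approached as far as the arm can. A call with a gripper value outside its range is refused whole. The fingers move at their own pace and stop on an object; the grip force is fixed at half the most. Time passes only in rows, so rows that repeat a pose let the fingers close. It gives the time, the measured TCP pose, the force and the opening at its end, in the units of the state.
- bot.sense(): the state, without advancing time (a new reading comes with each control period).
- bot.snapshot(name): name is "scene" or "top" or "wrist"; returns (picture, depth): 480x640x3 uint8, red, green, blue; 480x640 float32, mm along the optical axis (not along the pixel's ray), 0 where there is no reading.
- bot.camera_model(name): a dict with "mtx" (3x3 intrinsics, pixels), "camera_from_world" (4x4, takes a point from world to camera coordinates). Camera axes: x right, y down, z forward; pixel columns grow to the right and rows downward; lengths in mm; the calibration is good to about 2 mm. A picture is of the moment at which its call begins: read the wrist's pose just before it. camera_model takes no time and is no camera call; for the wrist camera it gives the pose at the moment of the call.
- bot.hand_in(): hands the job in, once; it reports no verdict.
Trained networks look in the newest picture that a camera, given by its name, has taken for a name from the list of things; names that differ only in an ending like _2 or _b are one class to them, and where a whole thing is asked for, a point or a joint stands for the part that bears it (a point fixed in the world has none). Each returns a list of dicts, best first, with "score" (0 to 1); they miss things now and then, are a little off and sometimes report something else, mostly with a low value. They report only what shows in the picture. A call takes as long as a camera call. They do not tell look-alikes from the thing itself.
- bot.silhouettes(camera, name): "mask" (480x640 bool, what is visible of it) and "centre" ([column, row] in pixels, amid what is visible of it).
The state is a dict: "time_s": time; "q": joint angles; "qd": joint speeds; "tau": joint torques, N m; "tool_pos": TCP position; "eef_rot": TCP orientation; "wrist_force": force on the tool from outside, world axes, zero at the start; "torque": the same for the moment, N m; "grip_width": finger opening in mm.
Only numpy, scipy, OpenCV 4.12 (cv2) and the standard library are available. Lean on these libraries where they do the work, as an engineer would, in place of code of your own. Each camera call takes 0.05 s, during which the arm holds its last target.

## Working session

There is one attempt and no reset: what is moved stays moved. The work goes in short steps, Python scripts to look and compute and a tool call to move; the robot and the scene stay as the last step left them, time stands still between calls to the robot, and variables do not carry over. Pictures are saved under pics/ and viewed, and the job is handed in when it is done.

Besides the shell and the picture viewer there is one more tool, called after ">>>" as name(argument=value, ...), one argument or row to a line, values as JSON. move_arm: Moves the arm, as the interface text tells. Its arguments: {"type":"object","properties":{"increments":{"type":"array"}},"required":["increments"]}

```bash
mkdir -p pics; ls; python3 - <<'E'
from workcell import bot
import cv2
s=bot.sense();print(s)
for n in("scene","top","wrist"):
    p,d=bot.snapshot(n);cv2.imwrite(f"pics/{n}0.png",p[:,:,::-1])
    m=bot.camera_model(n);print(n,m)
E
```

```text
pics
{'time_s': 0.0, 'q': array([-78.8965655 ,  26.83639389,  -0.66367019,  91.88090251,
         0.34486325,  61.38792602,  -3.22474069]), 'qd': array([ 0.13078752,  0.06905077,  0.05608942, -0.04400466, -0.00128401,
       -0.06042866, -0.0773642 ]), 'tau': array([-3.07474374e-04, -5.32391131e+01,  2.10090954e-02, -2.51303709e+01,
        1.13437569e-02,  7.68489554e-03,  6.35416711e-06]), 'tool_pos': array([152.47924986, 631.60240955, 403.73372956]), 'eef_rot': array([-1.79897079e+02,  8.64920822e-03,  1.66429722e+02]), 'wrist_force': array([0.42228276, 1.34799171, 0.44196193]), 'torque': array([-0.04289358, -0.01346917, -0.03243838]), 'grip_width': 85.28856721686402}
scene {'mtx': array([[488.83880404,   0.        , 323.36380388],
       [  0.        , 488.83880404, 231.40515957],
       [  0.        ,   0.        ,   1.        ]]), 'camera_from_world': array([[ 5.79311011e-01, -8.14841643e-01, -2.07809999e-02,
        -2.05086941e+02],
       [-4.66751089e-01, -3.10719536e-01, -8.28007724e-01,
         3.28609689e+02],
       [ 6.68238111e-01,  4.89373546e-01, -5.60331473e-01,
 
[... 473 characters left out ...]
    [ 1.54933954e-01, -1.03468165e-03, -9.87924288e-01,
         1.15134100e+03],
       [ 0.00000000e+00,  0.00000000e+00,  0.00000000e+00,
         1.00000000e+00]])}
wrist {'mtx': array([[424.06868   ,   0.        , 322.21505791],
       [  0.        , 424.06868   , 241.21952998],
       [  0.        ,   0.        ,   1.        ]]), 'camera_from_world': array([[ 2.34247104e-01,  9.72175983e-01, -1.46709584e-03,
        -6.48559156e+02],
       [ 9.37696064e-01, -2.25540261e-01,  2.64306038e-01,
        -3.52891615e+01],
       [ 2.56621093e-01, -6.32886140e-02, -9.64437746e-01,
         3.78361477e+02],
       [ 0.00000000e+00,  0.00000000e+00,  0.00000000e+00,
         1.00000000e+00]])}
```

View pics/scene0.png

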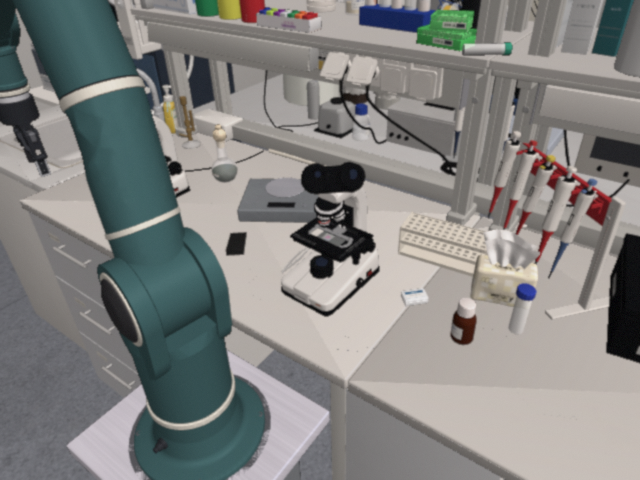

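View pics/top0.png

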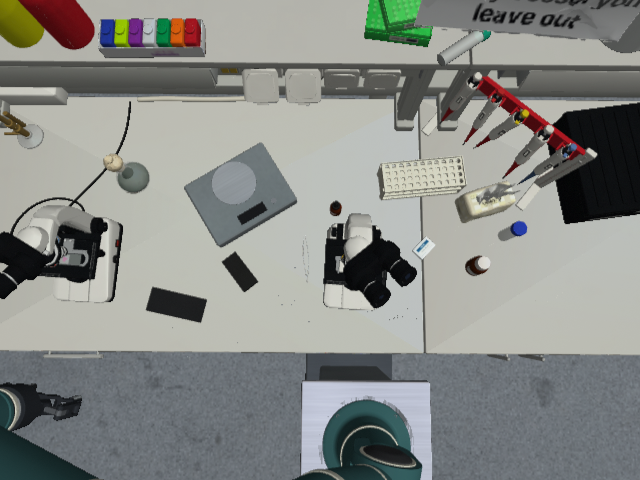

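View pics/wrist0.png

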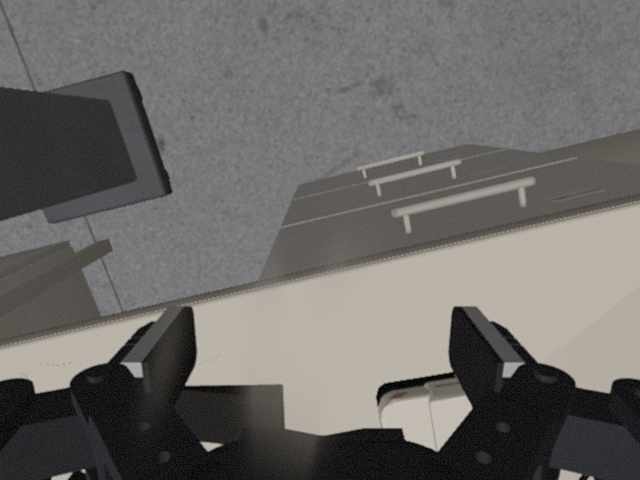

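```bash
cat > h.py <<'E'
from workcell import bot
import numpy as np, cv2
np.set_printoptions(precision=2,suppress=True)
def pts(cm,d,mask):
    r,c=np.nonzero(mask&(d>0));z=d[r,c]
    K=cm["mtx"];P=np.c_[(c-K[0,2])/K[0,0]*z,(r-K[1,2])/K[1,1]*z,z]
    T=cm["camera_from_world"];return (P-T[:3,3])@T[:3,:3]
def plane(cm,uv,z):
    K=cm["mtx"];T=cm["camera_from_world"];R=T[:3,:3];o=-R.T@T[:3,3]
    uv=np.atleast_2d(uv).astype(float);ray=np.c_[(uv-K[:2,2])/[K[0,0],K[1,1]],np.ones(len(uv))]@R
    return o+ray*((z-o[2])/ray[:,2])[:,None]
def proj(cm,P):
    T=cm["camera_from_world"];p=np.atleast_2d(P)@T[:3,:3].T+T[:3,3];q=p@cm["mtx"].T;return q[:,:2]/q[:,2:]
E
python3 - <<'E'
from h import *
for cam in("top","scene"):
    p,d=bot.snapshot(cam);cm=bot.camera_model(cam)
    for n in("balance","wedge","dropper","tweezers","bottle"):
        for s in bot.silhouettes(cam,n)[:3]:
            P=pts(cm,d,s["mask"]);
            print(cam,n,round(s["score"],2),s["centre"],s["mask"].sum(),np.median(P,0),np.percentile(P,[2,98],axis=0).round(1).tolist())
            if cam=="top" and n in("balance","wedge","tweezers"):
                c,_=cv2.findContours(s["mask"].astype(np.uint8),0,1);c=max(c,key=cv2.contourArea)[:,0]
                z=58 if n=="balance" else 9 if n=="wedge" else 8
                W=plane(cm,c,z)[:,:2].astype(np.float32);r=cv2.minAreaRect(W);print("   rect",r,cv2.boxPoints(r).tolist())
E
```

```text
top balance 0.66 [239.7, 192.1] 6390 [608.21 316.78  58.75] [[500.7, 200.0, 42.3], [718.1, 435.6, 66.8]]
   rect ((610.5038452148438, 316.50250244140625), (184.61941528320312, 231.0164794921875), 31.533382415771484) [[471.41473388671875, 366.6767578125], [592.2352905273438, 169.77317810058594], [749.5929565429688, 266.3282470703125], [628.7723999023438, 463.2318115234375]]
top wedge 0.92 [175.7, 300.8] 1379 [335.85 478.22  13.62] [[301.4, 411.7, 0.4], [372.3, 544.2, 26.2]]
   rect ((336.46197509765625, 479.2197265625), (147.08255004882812, 61.56822204589844), 78.0308609008789) [[291.0957946777344, 413.66143798828125], [351.3254699707031, 400.89312744140625], [381.8281555175781, 544.7780151367188], [321.5984802246094, 557.5463256835938]]
top wedge 0.87 [239.2, 270.7] 718 [420.41 320.76   9.7 ] [[374.8, 282.2, -1.0], [465.1, 362.7, 19.2]]
   rect ((420.5870361328125, 321.39105224609375), (102.36250305175781, 46.894989013671875), 38.31829071044922) [[365.8931884765625, 308.0535583496094], [394.969482421875, 271.2607727050781], [475.2808837890625, 334.7285461425781], [446.20458984375, 37
[... 424 characters left out ...]
53 316.55  58.61] [[498.8, 197.3, 28.2], [722.7, 435.5, 66.7]]
top bottle 0.75 [476.8, 265.8] 415 [ 433.75 -266.74   61.46] [[415.4, -316.3, -0.7], [456.7, -254.7, 94.1]]
scene balance 0.75 [274.1, 204.0] 2971 [573.99 315.67  58.49] [[486.8, 206.3, 24.5], [673.6, 427.9, 66.1]]
scene wedge 0.62 [236.2, 244.1] 362 [405.71 308.44  11.52] [[372.0, 277.4, 2.1], [454.1, 361.4, 19.3]]
scene tweezers 0.69 [285.7, 269.3] 27 [419.9  147.46   6.51] [[400.8, 144.1, -0.8], [436.4, 156.7, 10.9]]
scene bottle 0.57 [465.8, 322.3] 1020 [ 423.37 -281.5    52.95] [[413.8, -300.1, -0.1], [496.7, -256.9, 92.0]]
scene bottle 0.3 [238.2, 241.6] 425 [409.52 310.51  10.37] [[371.8, 277.2, 0.4], [466.1, 361.3, 19.2]]
```

>>> move_arm(
  increments=[
    [[10, -30, 0], 0, 60],
    [[20, -60, 0], 0, 15],
    [[30, -90, 0], 5, 15],
    [[40, -120, 0], 10, 15],
    [[50, -150, 0], 15, 15],
    [[60, -180, 0], 20, 15],
    [[70, -202, 0], 25, 15],
    [[90, -225, 0], 30, 15],
    [[110, -248, -10], 35, 15],
    [[130, -272, -20], 37, 15],
    [[145, -290, -30], 37, 15],
    [[160, -307, -40], 37, 15],
    [[175, -325, -50], 37, 15],
    [[190, -345, -54], 37, 15],
    [[190, -345, -54], 37, 15],
    [[190, -345, -54], 37, 15],
    [[190, -345, -54], 37, 15],
  ],
)

```text
time_s: 2.45
tool_pos: [342.1, 287.6, 351.0]
eef_rot: [180.0, 0.0, -156.5]
wrist_force: [-0.7, -0.5, -0.0]
grip_width: 14.9
```

```bash
python3 - <<'E'
from h import *
s=bot.sense();print({k:s[k] for k in("time_s","q","tool_pos","eef_rot","wrist_force","grip_width")})
p,d=bot.snapshot("wrist");cm=bot.camera_model("wrist");cv2.imwrite("pics/w1.png",p[:,:,::-1])
np.savez("w1.npz",p=p,d=d,**cm)
for n in("wedge","balance"):
    for s in bot.silhouettes("wrist",n)[:3]:
        P=pts(cm,d,s["mask"]);print(n,round(s["score"],2),s["centre"],s["mask"].sum(),np.median(P,0),np.percentile(P,[2,98],axis=0).round(1).tolist())
E
```

```text
{'time_s': 2.45, 'q': array([-47.45,  11.3 ,   3.46, 122.31,  -0.97,  46.36,  70.12]), 'tool_pos': array([342.11, 287.65, 351.02]), 'eef_rot': array([ 179.96,    0.04, -156.5 ]), 'wrist_force': array([-0.75, -0.48, -0.02]), 'grip_width': 14.911071035557551}
wedge 0.85 [319.4, 308.2] 4881 [409.52 316.51  11.44] [[373.2, 279.0, 2.4], [464.3, 349.4, 18.4]]
wedge 0.82 [548.4, 303.6] 14013 [334.59 474.86  13.52] [[299.3, 409.7, 1.8], [371.0, 539.9, 24.5]]
balance 0.8 [318.8, 428.5] 1399 [490.02 347.92  34.08] [[335.7, 222.0, 19.9], [570.1, 369.1, 251.1]]
balance 0.62 [118.0, 270.6] 1010 [443.02 150.31   5.65] [[395.7, 146.1, 1.0], [501.6, 161.0, 9.1]]
```

View pics/w1.png

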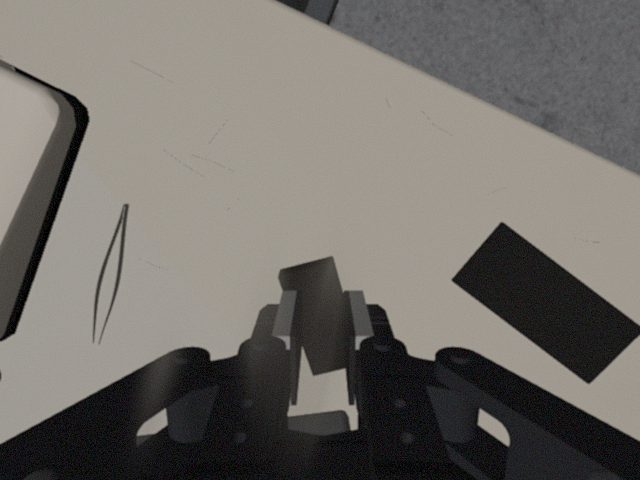

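```bash
cat > fit.py <<'E'
from h import *
from scipy.optimize import minimize
def box(name,x,y,a):
    if name=="wedge": V=np.array([[sx*50,sy*22,z] for sy in(-1,1) for sx,z in((-1,0),(-1,18),(1,0),(1,2))],float)
    else: V=np.array([[sx*90,sy*115,z] for sx in(-1,1) for sy in(-1,1) for z in(18,58)],float)
    c,s=np.cos(np.radians(a)),np.sin(np.radians(a))
    return np.c_[c*V[:,0]-s*V[:,1]+x,s*V[:,0]+c*V[:,1]+y,V[:,2]]
def render(cm,name,q,S=4):
    u=proj(cm,box(name,*q)).astype(np.float32);h=cv2.convexHull(u)[:,0]
    im=np.zeros((480*S,640*S),np.uint8);cv2.fillConvexPoly(im,np.round(((h+.5)*S-.5)*16).astype(np.int32),255,shift=4)
    return cv2.resize(im,(640,480),interpolation=cv2.INTER_AREA)/255.
def fit(name,q0,views):
    def f(q): return sum(np.abs(render(cm,name,q)-m).sum()/m.sum() for cm,m in views)
    b=None
    for d in((4,4,4),(-3,3,-3),(2,-2,3)):
        s=np.array([q0]+[np.add(q0,np.eye(3)[i]*d[i]) for i in range(3)])
        r=minimize(f,q0,method="Nelder-Mead",options=dict(initial_simplex=s,xatol=.05,fatol=1e-4))
        if b is None or r.fun<b.fun:b=r
    return b.x,b.fun
def best(cam,name,near,tol=60):
    p,d=bot.snapshot(cam);cm=bot.camera_model(cam);o=[]
    for s in bot.silhouettes(cam,name):
        P=pts(cm,d,s["mask"]);e=np.linalg.norm(np.median(P,0)[:2]-near)
        if e<tol:o.append((-s["score"],s["mask"]))
    o.sort(key=lambda t:t[0]);return (cm,o[0][1].astype(float)) if o else None
E
python3 - <<'E'
from fit import *
vt=best("top","wedge",(420,320));vs=best("scene","wedge",(420,320))
for v in([vt],[vs],[vt,vs]):
    if None not in v:print("wedge",fit("wedge",(420,321,38),v))
bt=best("top","balance",(608,317));bs=best("scene","balance",(590,317))
for v in([bt],[bt,bs]):
    if None not in v:print("bal",fit("balance",(608,317,31.5),v))
cm=bot.camera_model("top");p,d=bot.snapshot("top")
P=pts(cm,d,bt[1]>0);print(np.percentile(P[:,2],[5,25,50,75]));Q=P[(P[:,2]>54)&(P[:,2]<70)]
print(cv2.minAreaRect(Q[:,:2].astype(np.float32)))
E
```

```text
wedge (array([425.01, 322.2 ,  41.11]), np.float64(0.2828422244130427))
wedge (array([422.12, 323.98,  40.86]), np.float64(0.12657488527325825))
wedge (array([423.03, 323.32,  39.48]), np.float64(0.4259979692181956))
bal (array([614.81, 319.54,  31.39]), np.float64(0.03339693282453741))
bal (array([616.33, 320.4 ,  32.5 ]), np.float64(0.343803845090108))
[52.39 56.64 58.66 61.19]
((614.0604858398438, 319.2244873046875), (180.5170135498047, 228.9114227294922), 32.12874984741211)
```

>>> move_arm(
  increments=[
    [[0, 0, -30], 0, 15],
    [[0, 0, -60], 0, 15],
    [[0, 0, -90], 0, 15],
    [[0, 0, -115], 0, 15],
    [[0, 0, -135], 0, 15],
    [[0, 0, -150], 0, 15],
    [[0, 0, -160], 0, 15],
    [[0, 0, -168], 0, 15],
    [[0, 0, -173], 0, 15],
    [[0, 0, -173], 0, 15],
    [[0, 0, -173], 0, 15],
  ],
)

```text
time_s: 4.15
tool_pos: [342.7, 287.0, 178.1]
eef_rot: [180.0, 0.0, -156.6]
wrist_force: [-0.2, -0.0, 0.2]
grip_width: 15.0
```

>>> move_arm(
  increments=[
    [[9.2, 4, 0], 0, 15],
    [[16.5, 7.2, 0], 0, 15],
    [[20.2, 8.8, 0], 0, 15],
    [[23.8, 10.4, 0], 0, 15],
    [[27.5, 12, 0], 0, 15],
    [[31.2, 13.6, 0], 0, 15],
    [[34.9, 15.2, 0], 0, 15],
    [[38.5, 16.8, 0], 0, 15],
    [[42.2, 18.4, 0], 0, 15],
    [[45.9, 20, 0], 0, 15],
    [[45.9, 20, 0], 0, 15],
    [[45.9, 20, 0], 0, 15],
  ],
)

```text
time_s: 5.35
tool_pos: [388.6, 306.9, 177.7]
eef_rot: [180.0, 0.0, -156.6]
wrist_force: [-0.1, -1.2, -0.0]
grip_width: 15.0
```

```bash
python3 - <<'E'
from fit import *
s=bot.sense();print({k:s[k] for k in("time_s","tool_pos","eef_rot","wrist_force","grip_width")})
p,d=bot.snapshot("wrist");cv2.imwrite("pics/w2.png",p[:,:,::-1])
p,d=bot.snapshot("top");cv2.imwrite("pics/t2.png",cv2.resize(p[120:330,120:400,::-1],None,fx=2.8,fy=2.8))
p,d=bot.snapshot("scene");cv2.imwrite("pics/s2.png",cv2.resize(p[150:300,150:350,::-1],None,fx=3.9,fy=3.9))
E
```

```text
{'time_s': 5.35, 'tool_pos': array([388.56, 306.88, 177.67]), 'eef_rot': array([ 180.  ,    0.02, -156.58]), 'wrist_force': array([-0.12, -1.15, -0.02]), 'grip_width': 14.994957208413172}
```

View pics/w2.png

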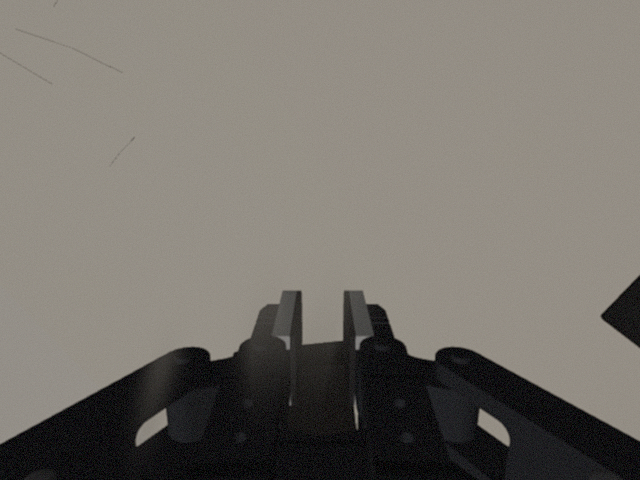

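View pics/t2.png

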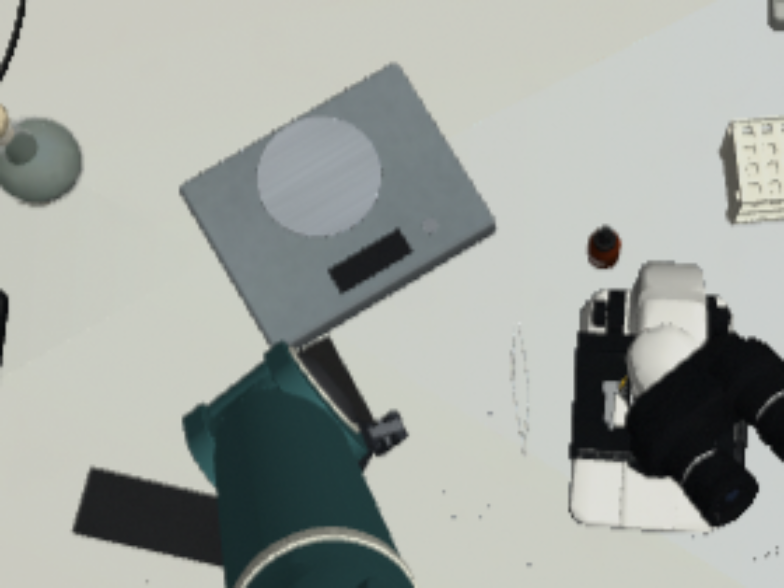

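View pics/s2.png

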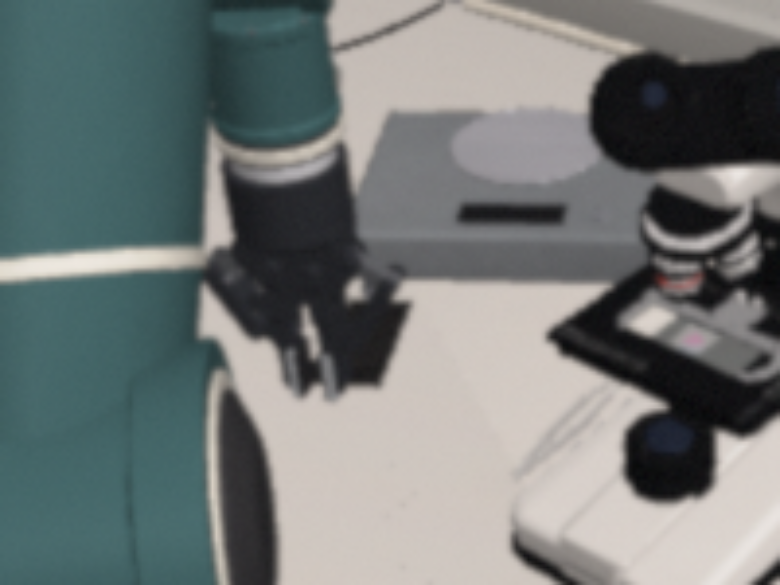

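```bash
python3 - <<'E'
from fit import *
p,d=bot.snapshot("wrist");cm=bot.camera_model("wrist")
np.set_printoptions(linewidth=200)
g=p.mean(2)
for c in range(300,348,4): 
    col=g[310:440,c]; print(c,col[::6].astype(int), d[345:400:15,c])
cv2.imwrite("pics/w2z.png",cv2.resize(cv2.convertScaleAbs(p[280:460,240:420,::-1],alpha=3),None,fx=4,fy=3.3))
E
```

```text
300 [42 42 46 43 40 38 35 39 41 37 40 39 27 34 29 27 25 19 24 19 15 15] [141.22 140.48 146.08 150.44]
304 [142 140 141 138 137 137  47  50  34  28  37  30  27  40  31  25  31  27  22  23  17  29] [163.09 150.61 147.   149.22]
308 [137 140 136 138 137 137  38  42  38  32  28  22  33  25  28  34  28  27  31  22  27  20] [162.31 150.6  146.23 149.32]
312 [139 135 134 135 137 136  43  39  39  39  41  30  37  33  25  28  20  32  18  13  26  11] [161.45 151.55 146.13 149.55]
316 [140 139 138 135 133 133  47  35  35  29  38  42  40  30  28  31  27  28  32  24  23  30] [160.51 151.11 146.29 149.37]
320 [136 136 138 132 134 133  43  40  37  44  41  35  39  33  21  31  27  19  16  28  32  12] [160.46 149.42 145.98 148.84]
324 [139 137 137 133 137 135  43  41  41  38  32  31  34  30  30  27  24  28  36  10  14  16] [160.07 150.03 146.22 148.85]
328 [135 135 133 134 134 132  43  39  39  33  41  31  31  26  18  22  26  26  23  17  25  22] [160.41 149.51 145.32 149.86]
332 [139 137 134 132 137 134  44  43  34  23  30  25  26  23  26  19  27  18   8  26  25   7] [158.63 149.05 147.76 149.61]
336 [140 137 138 136 132 135  35  39  26  24  31  28  23  35  26  23   8  16  31   8  25   9] [158.7  147.86 147.42 150.22]
340 [135 138 138 130 139 132  40  34  26  30  28  25  23  18  23  23  19  26  21  12  19  13] [158.09 148.93 145.84 149.17]
344 [51 52 40 37 37 42 35 33 30 26 19 24 18 24 19 20 30 26 32 27 27 23] [147.66 149.26 148.23 149.49]
```

View pics/w2z.png

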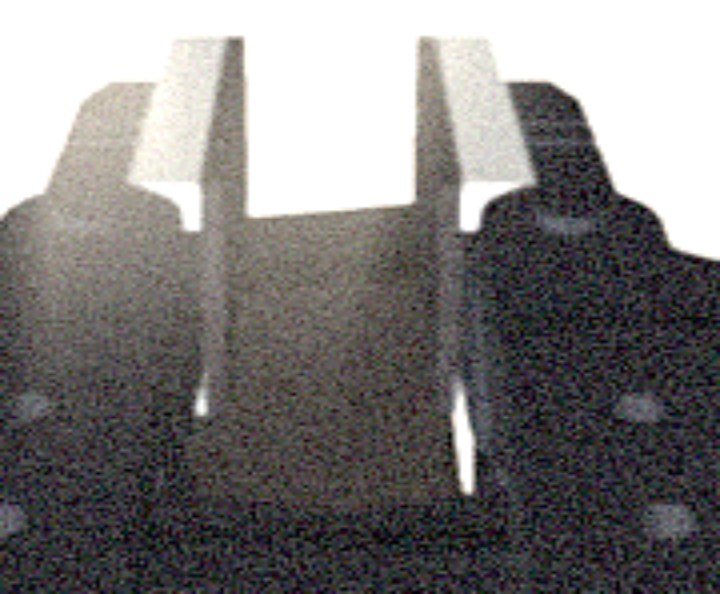

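```bash
python3 - <<'E'
from fit import *
p,d=bot.snapshot("wrist");cm=bot.camera_model("wrist")
g=cv2.GaussianBlur(p.mean(2),(3,3),0);R=[]
for c in range(305,341):
    col=g[325:365,c];i=np.nonzero(col<88)[0][0];R.append((c,325+i-1+(col[i-1]-88)/(col[i-1]-col[i])))
R=np.array(R);W=plane(cm,R,0);k=np.polyfit(W[:,1],W[:,0],1);print(W[[0,18,-1]],"normal yaw",np.degrees(np.arctan(-k[0])), bot.sense()["tool_pos"])
o=W[:,:2]-bot.sense()["tool_pos"][:2];a=np.radians(23.4);print(o[[0,-1]]@[[np.cos(a),-np.sin(a)],[np.sin(a),np.cos(a)]])
f=plane(cm,[[275,334],[292,334],[357,334],[373,334]],5);print((f[:,:2]-bot.sense()["tool_pos"][:2])@[[np.cos(a),-np.sin(a)],[np.sin(a),np.cos(a)]])
E
```

```text
[[404.96 305.87   0.  ]
 [401.49 311.92   0.  ]
 [398.17 317.6    0.  ]] normal yaw 30.08866938508811 [388.35 306.83 177.71]
[[14.87 -7.48]
 [13.29  5.99]]
[[  7.68 -18.29]
 [  7.68 -12.01]
 [  7.65  12.  ]
 [  7.64  17.91]]
```

```bash
python3 - <<'E'
from fit import *
p,d=bot.snapshot("top");cm=bot.camera_model("top")
q=p[228:272,222:266,::-1];cv2.imwrite("pics/t2z.png",cv2.resize(q,None,fx=13,fy=13,interpolation=cv2.INTER_NEAREST))
t=bot.sense()["tool_pos"][:2]
# predicted wedge for several lateral offsets, yaw 30
a=np.radians(23.4);u=np.array([np.cos(a),np.sin(a)]);n=np.array([-u[1],u[0]])
b=np.radians(30.1);w=np.array([np.cos(b),np.sin(b)]);m=np.array([-w[1],w[0]])
for off in(-8,-4,0,4,8):
    back=t+14*u+off*m   # middle of back face
    L=[np.r_[back-22*m,18],np.r_[back+50*w-22*m,10],np.r_[back+100*w-22*m,2],np.r_[back+100*w+22*m,2]]
    print(off,((proj(cm,L)-[222,228]+.5)*13).round(0).tolist())
E
```

```text
-8 [[404.0, 585.0], [289.0, 369.0], [177.0, 158.0], [-18.0, 266.0]]
-4 [[385.0, 595.0], [271.0, 379.0], [159.0, 167.0], [-36.0, 276.0]]
0 [[367.0, 605.0], [253.0, 389.0], [142.0, 177.0], [-54.0, 286.0]]
4 [[349.0, 615.0], [235.0, 399.0], [124.0, 187.0], [-72.0, 295.0]]
8 [[331.0, 625.0], [217.0, 409.0], [106.0, 197.0], [-90.0, 305.0]]
```

View pics/t2z.png

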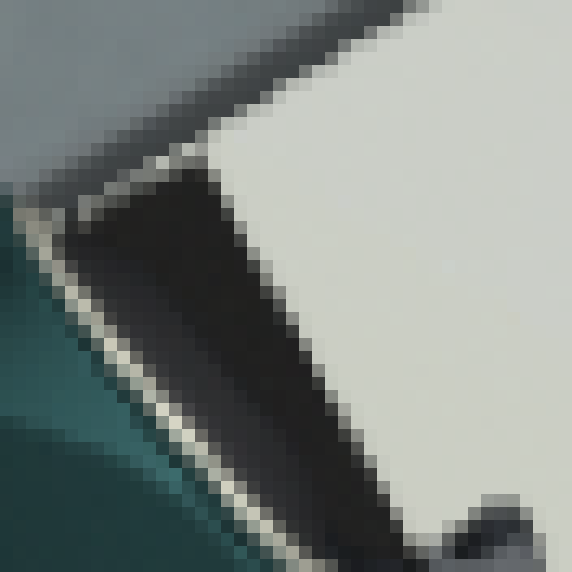

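>>> move_arm(
  increments=[
    [[-4, -2, 0], 0, 15],
    [[-8, -4, 0], 0, 15],
    [[-8, -8, 0], 3, 15],
    [[-6, -13, 0], 6.6, 15],
    [[-3, -17, 0], 6.6, 15],
    [[0, -16, 0], 6.6, 15],
    [[4.2, -13.3, 0], 6.6, 15],
    [[8.5, -10.8, 0], 6.6, 15],
    [[11.1, -9.3, 0], 6.6, 15],
    [[13.7, -7.8, 0], 6.6, 15],
    [[16.3, -6.3, 0], 6.6, 15],
    [[18.9, -4.8, 0], 6.6, 15],
    [[21.5, -3.3, 0], 6.6, 15],
    [[24.1, -1.8, 0], 6.6, 15],
    [[26.7, -0.3, 0], 6.6, 15],
    [[29.3, 1.2, 0], 6.6, 15],
    [[31.9, 2.7, 0], 6.6, 15],
    [[31.9, 2.7, 0], 6.6, 15],
    [[31.9, 2.7, 0], 6.6, 15],
  ],
)

```text
time_s: 7.55
tool_pos: [420.4, 309.6, 177.7]
eef_rot: [180.0, 0.0, -150.0]
wrist_force: [0.1, -0.2, -0.6]
grip_width: 14.8
```

```bash
cat > look.py <<'E'
from fit import *
def look(tag,h):
    s=bot.sense();print({k:s[k] for k in("time_s","tool_pos","eef_rot","wrist_force","grip_width")})
    t=s["tool_pos"]
    p,d=bot.snapshot("wrist");cm=bot.camera_model("wrist")
    g=cv2.GaussianBlur(p.mean(2),(3,3),0);R=[]
    for c in range(305,341):
        col=g[325:365,c];i=np.nonzero(col<88)[0]
        if len(i) and i[0]>0:
            i=i[0];R.append((c,325+i-1+(col[i-1]-88)/(col[i-1]-col[i])))
    a=np.radians(h)
    if len(R)>5:
        W=plane(cm,R,0)[:,:2];k=np.polyfit(W[:,1],W[:,0],1);o=(W-t[:2])@[[np.cos(a),-np.sin(a)],[np.sin(a),np.cos(a)]]
        print("back normal yaw",np.degrees(np.arctan(-k[0])),"rel",o[[0,-1]])
    f=np.array([512,362])-t[:2];print("foot along/lat",f@[np.cos(a),np.sin(a)],f@[-np.sin(a),np.cos(a)])
    cv2.imwrite(f"pics/w{tag}.png",p[:,:,::-1])
    p,d=bot.snapshot("top");cv2.imwrite(f"pics/t{tag}.png",cv2.resize(p[210:280,200:290,::-1],None,fx=8,fy=8,interpolation=cv2.INTER_NEAREST))
    p,d=bot.snapshot("scene");cv2.imwrite(f"pics/s{tag}.png",cv2.resize(p[170:270,200:320,::-1],None,fx=6,fy=6,interpolation=cv2.INTER_CUBIC))
E
python3 -c "
from look import *
look('3',30)
b=best('top','balance',(608,317))
print(fit('balance',(614,319,31.5),[b]))"
```

```text
{'time_s': 7.55, 'tool_pos': array([420.4 , 309.56, 177.71]), 'eef_rot': array([ 180.  ,    0.01, -149.97]), 'wrist_force': array([ 0.13, -0.22, -0.55]), 'grip_width': 14.81477475680319}
back normal yaw 30.14017812737849 rel [[12.37 -7.41]
 [12.31  6.03]]
foot along/lat 105.54950195302054 -0.38775442768680163
(array([614.73, 319.85,  31.57]), np.float64(0.11448985276304113))
```

View pics/t3.png

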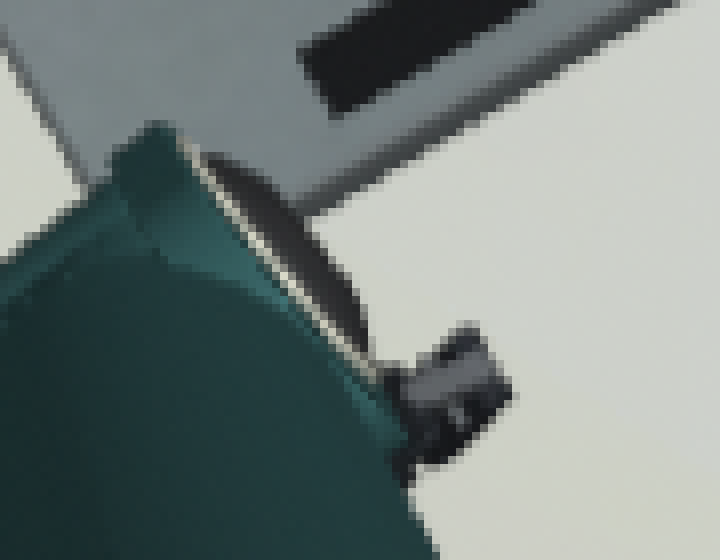

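View pics/s3.png

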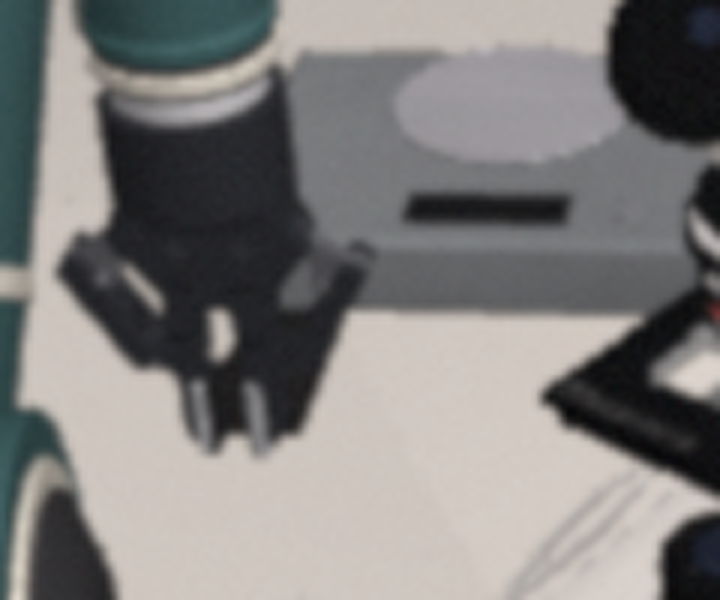

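>>> move_arm(
  increments=[
    [[2.6, 1.5, 0], 0, 15],
    [[5.2, 3, 0], 0, 15],
    [[7.8, 4.5, 0], 0, 15],
    [[9.5, 5.5, 0], 0, 15],
    [[9.5, 5.5, 0], 0, 15],
  ],
)

```text
time_s: 8.3
tool_pos: [430.1, 315.2, 177.7]
eef_rot: [180.0, 0.0, -150.0]
wrist_force: [-0.2, 0.2, 0.2]
grip_width: 15.0
```

>>> move_arm(
  increments=[
    [[0.9, 0.5, 0], 0, 15],
    [[1.7, 1, 0], 0, 15],
    [[1.7, 1, 0], 0, 15],
  ],
)

```text
time_s: 8.6
tool_pos: [431.6, 316.1, 177.7]
eef_rot: [180.0, 0.0, -150.0]
wrist_force: [-0.5, 0.2, 0.5]
grip_width: 15.0
```

>>> move_arm(
  increments=[
    [[0.9, 0.5, 0], 0, 15],
    [[1.7, 1, 0], 0, 15],
    [[1.7, 1, 0], 0, 15],
  ],
)

```text
time_s: 8.9
tool_pos: [433.4, 317.2, 177.7]
eef_rot: [180.0, 0.0, -150.0]
wrist_force: [-0.1, 0.0, 0.3]
grip_width: 15.1
```

>>> move_arm(
  increments=[
    [[0.9, 0.5, 0], 0, 15],
    [[1.7, 1, 0], 0, 15],
    [[1.7, 1, 0], 0, 15],
  ],
)

```text
time_s: 9.2
tool_pos: [435.1, 318.1, 177.7]
eef_rot: [180.0, 0.0, -150.0]
wrist_force: [0.4, 0.5, -0.3]
grip_width: 15.0
```

>>> move_arm(
  increments=[
    [[0.9, 0.5, 0], 0, 15],
    [[1.7, 1, 0], 0, 15],
    [[1.7, 1, 0], 0, 15],
  ],
)

```text
time_s: 9.5
tool_pos: [436.8, 319.2, 177.7]
eef_rot: [180.0, 0.0, -150.0]
wrist_force: [-0.2, 0.4, 0.7]
grip_width: 14.7
```

>>> move_arm(
  increments=[
    [[0.9, 0.5, 0], 0, 15],
    [[1.7, 1, 0], 0, 15],
    [[1.7, 1, 0], 0, 15],
  ],
)

```text
time_s: 9.8
tool_pos: [438.5, 320.1, 177.7]
eef_rot: [180.0, 0.0, -150.0]
wrist_force: [0.6, -0.3, 0.6]
grip_width: 15.0
```

>>> move_arm(
  increments=[
    [[0.9, 0.5, 0], 0, 15],
    [[1.7, 1, 0], 0, 15],
    [[1.7, 1, 0], 0, 15],
  ],
)

```text
time_s: 10.1
tool_pos: [440.2, 321.2, 177.7]
eef_rot: [180.0, 0.0, -150.0]
wrist_force: [-0.5, 0.5, -0.1]
grip_width: 14.9
```

>>> move_arm(
  increments=[
    [[0.9, 0.5, 0], 0, 15],
    [[1.7, 1, 0], 0, 15],
    [[1.7, 1, 0], 0, 15],
  ],
)

```text
time_s: 10.4
tool_pos: [441.9, 322.1, 177.7]
eef_rot: [180.0, 0.0, -150.0]
wrist_force: [-0.3, -0.8, -0.6]
grip_width: 14.9
```

>>> move_arm(
  increments=[
    [[0.9, 0.5, 0], 0, 15],
    [[1.7, 1, 0], 0, 15],
    [[1.7, 1, 0], 0, 15],
  ],
)

```text
time_s: 10.7
tool_pos: [443.6, 323.2, 177.7]
eef_rot: [180.0, 0.0, -150.0]
wrist_force: [0.4, 0.2, -0.6]
grip_width: 15.1
```

>>> move_arm(
  increments=[
    [[0.9, 0.5, 0], 0, 15],
    [[1.7, 1, 0], 0, 15],
    [[1.7, 1, 0], 0, 15],
  ],
)

```text
time_s: 11.0
tool_pos: [445.3, 324.2, 177.7]
eef_rot: [180.0, 0.0, -150.0]
wrist_force: [0.8, 0.9, 1.0]
grip_width: 15.1
```

>>> move_arm(
  increments=[
    [[0.9, 0.5, 0], 0, 15],
    [[0.9, 0.5, 0], 0, 15],
  ],
)

```text
time_s: 11.2
tool_pos: [446.1, 324.6, 177.7]
eef_rot: [180.0, 0.0, -150.0]
wrist_force: [-0.3, -0.5, 0.2]
grip_width: 15.4
```

```bash
python3 -c "
from look import *
look('4',30)
for i in range(3):
    b=best('top','balance',(608,317))
    print(fit('balance',(614,319,31.5),[b]),bot.sense()['wrist_force'])"
```

```text
{'time_s': 11.2, 'tool_pos': array([446.13, 324.63, 177.68]), 'eef_rot': array([ 180.  ,    0.02, -149.97]), 'wrist_force': array([-0.29, -0.5 ,  0.23]), 'grip_width': 15.354552512951885}
back normal yaw 30.14302734704373 rel [[11.8  -7.44]
 [11.76  5.98]]
foot along/lat 75.72877321344043 -0.570464982266955
(array([615.37, 319.22,  32.36]), np.float64(0.1636342712469072)) [0.16 0.59 0.77]
(array([614.71, 319.22,  32.11]), np.float64(0.15114273307278617)) [0.36 0.34 0.53]
(array([615.48, 319.31,  32.13]), np.float64(0.15496867237235123)) [-0.72 -0.06 -0.02]
```

View pics/s4.png

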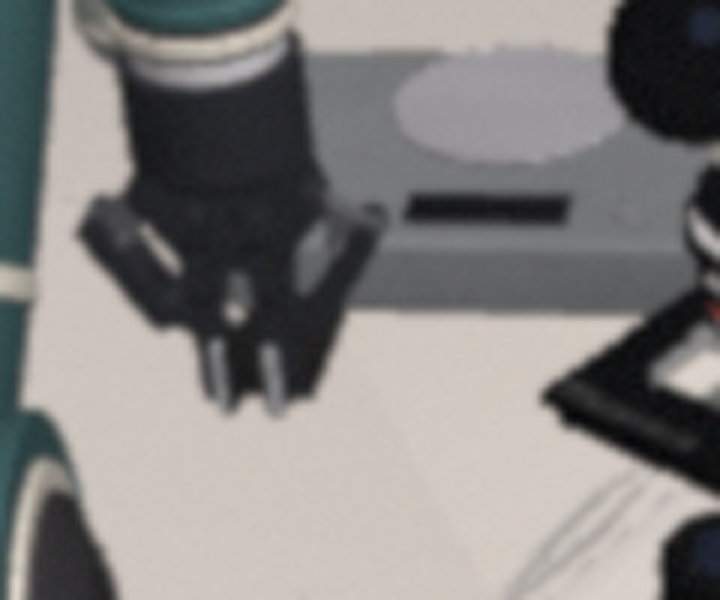

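>>> move_arm(
  increments=[
    [[0.9, 0.5, 0], 0, 15],
    [[0.9, 0.5, 0], 0, 15],
  ],
)

```text
time_s: 11.85
tool_pos: [447.0, 325.1, 177.7]
eef_rot: [180.0, -0.0, -150.0]
wrist_force: [-0.3, 0.3, 0.1]
grip_width: 14.7
```

>>> move_arm(
  increments=[
    [[0.9, 0.5, 0], 0, 15],
    [[0.9, 0.5, 0], 0, 15],
  ],
)

```text
time_s: 12.05
tool_pos: [447.9, 325.6, 177.7]
eef_rot: [180.0, 0.0, -150.0]
wrist_force: [0.3, 0.5, -0.1]
grip_width: 15.0
```

>>> move_arm(
  increments=[
    [[0.9, 0.5, 0], 0, 15],
    [[0.9, 0.5, 0], 0, 15],
  ],
)

```text
time_s: 12.25
tool_pos: [448.8, 326.1, 177.7]
eef_rot: [180.0, 0.0, -150.0]
wrist_force: [-0.6, -0.6, -0.3]
grip_width: 15.2
```

>>> move_arm(
  increments=[
    [[0.9, 0.5, 0], 0, 15],
    [[0.9, 0.5, 0], 0, 15],
  ],
)

```text
time_s: 12.45
tool_pos: [449.8, 326.6, 177.7]
eef_rot: [180.0, 0.0, -150.0]
wrist_force: [0.2, -0.4, 0.9]
grip_width: 15.4
```

>>> move_arm(
  increments=[
    [[0.9, 0.5, 0], 0, 15],
    [[0.9, 0.5, 0], 0, 15],
  ],
)

```text
time_s: 12.65
tool_pos: [450.7, 327.1, 177.7]
eef_rot: [180.0, 0.0, -150.0]
wrist_force: [0.5, 0.5, -0.9]
grip_width: 15.0
```

>>> move_arm(
  increments=[
    [[0.9, 0.5, 0], 0, 15],
    [[0.9, 0.5, 0], 0, 15],
  ],
)

```text
time_s: 12.85
tool_pos: [451.2, 327.5, 177.6]
eef_rot: [-180.0, -0.0, -150.0]
wrist_force: [-1.8, -1.3, 1.8]
grip_width: 15.1
```

>>> move_arm(
  increments=[
    [[0, 0, 0], 0, 15],
  ],
)

```text
time_s: 12.95
tool_pos: [451.2, 327.5, 177.7]
eef_rot: [-180.0, -0.0, -150.0]
wrist_force: [-0.8, -1.5, 1.6]
grip_width: 15.0
```

>>> move_arm(
  increments=[
    [[0.5, 0.3, 0], 0, 15],
    [[0.5, 0.3, 0], 0, 15],
  ],
)

```text
time_s: 13.15
tool_pos: [451.5, 327.7, 177.6]
eef_rot: [-180.0, -0.1, -150.0]
wrist_force: [-4.2, -1.3, 3.7]
grip_width: 15.1
```

```bash
python3 -c "
from look import *
look('5',30)
for i in range(3):
    b=best('top','balance',(608,317))
    print(fit('balance',(614,319,31.5),[b]),bot.sense()['wrist_force'])"
```

```text
{'time_s': 13.15, 'tool_pos': array([451.54, 327.66, 177.63]), 'eef_rot': array([-180.  ,   -0.08, -149.97]), 'wrist_force': array([-4.21, -1.26,  3.68]), 'grip_width': 15.137935612586316}
back normal yaw 30.100172298706255 rel [[11.43 -7.45]
 [11.4   5.95]]
foot along/lat 69.53192261235962 -0.48711300390643647
(array([615.1 , 319.08,  32.56]), np.float64(0.18806256822672693)) [-4.41 -2.22  3.98]
(array([615.28, 319.04,  32.26]), np.float64(0.16433114568141305)) [-4.02 -1.66  3.75]
(array([614.64, 320.09,  31.67]), np.float64(0.18964099582649863)) [-4.49 -2.32  4.21]
```

>>> move_arm(
  increments=[
    [[0.25, 0.15, 0], 0, 15],
    [[0.25, 0.15, 0], 0, 15],
  ],
)

```text
time_s: 13.8
tool_pos: [451.8, 327.8, 177.6]
eef_rot: [-180.0, -0.1, -150.0]
wrist_force: [-5.3, -2.7, 4.7]
grip_width: 15.0
```

>>> move_arm(
  increments=[
    [[-1.7, -1, 0], 0, 15],
    [[-7, -4, 0], 0, 15],
    [[-16, -9, 0], 0, 15],
    [[-26, -15, 0], 0, 15],
    [[-35, -20, 20], 0, 15],
    [[-45, -26, 60], 0, 15],
    [[-52, -30, 100], 0, 15],
    [[-52, -30, 140], 0, 15],
    [[-52, -30, 170], 0, 15],
    [[-52, -30, 170], 0, 15],
    [[-52, -30, 170], 0, 15],
  ],
)

```text
time_s: 14.9
tool_pos: [399.6, 297.7, 348.1]
eef_rot: [180.0, 0.1, -150.0]
wrist_force: [0.3, -0.2, -0.4]
grip_width: 15.3
```

```bash
python3 -c "
from look import *
s=bot.sense();print(s['time_s'],s['tool_pos'],s['wrist_force'])
for n in('wrist','top','scene'):
    p,d=bot.snapshot(n);cm=bot.camera_model(n)
    for w in bot.silhouettes(n,'wedge')[:3]:
        P=pts(cm,d,w['mask']);print(n,w['score'],np.median(P,0),w['mask'].sum())
    if n=='wrist':cv2.imwrite('pics/w6.png',cv2.convertScaleAbs(p[:,:,::-1],alpha=1.6))
    elif n=='top':cv2.imwrite('pics/t6.png',cv2.resize(p[130:300,170:320,::-1],None,fx=4,fy=3.5,interpolation=cv2.INTER_NEAREST))
    else:cv2.imwrite('pics/s6.png',cv2.resize(p[170:270,200:320,::-1],None,fx=6,fy=6,interpolation=cv2.INTER_CUBIC))
b=best('top','balance',(608,317));print(fit('balance',(614,319,31.5),[b]))"
```

```text
14.9 [399.61 297.66 348.08] [ 0.32 -0.17 -0.41]
wrist 0.69 [473.19 339.61  13.68] 2098
wrist 0.61 [335.42 471.08  11.94] 14514
top 0.8 [335.13 488.98  15.27] 1178
top 0.21 [ 484.81 -147.9    15.49] 256
scene 0.47 [472.09 336.3   13.51] 203
(array([614.4 , 319.72,  32.58]), np.float64(0.11671050666043166))
```

View pics/w6.png

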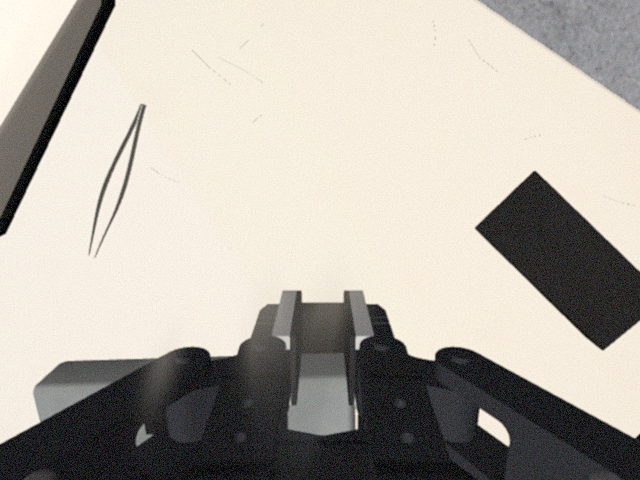

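View pics/t6.png

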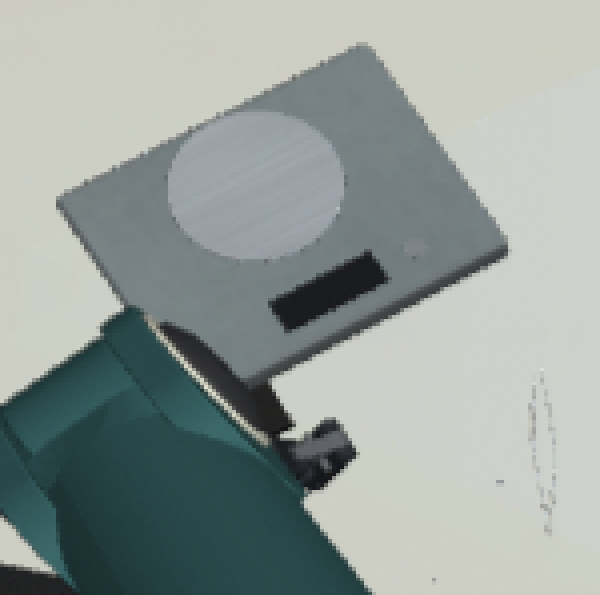

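View pics/s6.png

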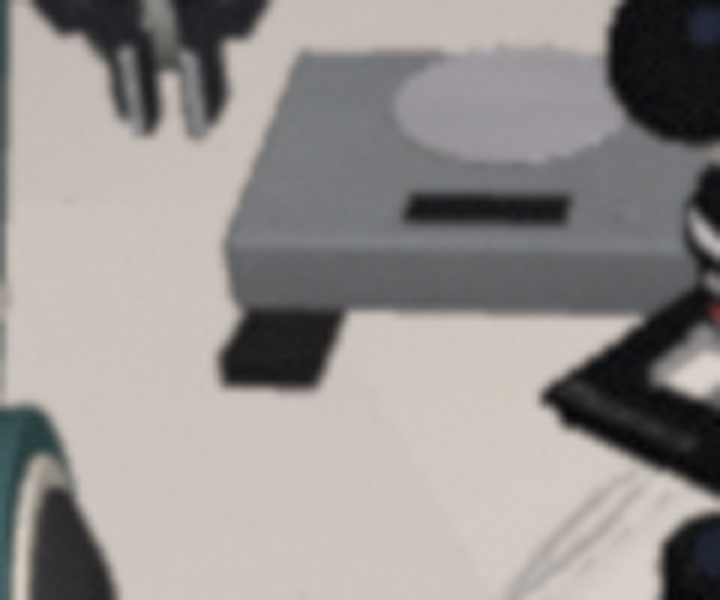

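```bash
python3 -c "
from look import *
cm=bot.camera_model('scene');w=np.array([.866,.5]);m=np.array([-.5,.866]);b=np.array([461.7,333.5])
for off in(-4,0,4):
    B=b+off*m
    L=[np.r_[B+22*m,0],np.r_[B-22*m,0],np.r_[B+22*m,18],np.r_[B-22*m,18]]
    print(off,((proj(cm,L)-[200,170]+.5)*6).round(0).tolist())
c,s=np.cos(np.radians(31.6)),np.sin(np.radians(31.6))
for z in(18,58):
    P=[(614.5-90*c-y*s,319.5-90*s+y*c,z) for y in(115,)]
    print('FL corner',((proj(cm,P)-[200,170]+.5)*6).round(0))
"
```

```text
-4 [[228.0, 391.0], [326.0, 395.0], [223.0, 358.0], [322.0, 361.0]]
0 [[219.0, 391.0], [317.0, 395.0], [214.0, 357.0], [313.0, 361.0]]
4 [[210.0, 391.0], [308.0, 394.0], [205.0, 357.0], [304.0, 360.0]]
FL corner [[227. 317.]]
FL corner [[216. 241.]]
```

>>> move_arm(
  increments=[
    [[15, 9, 0], 0, 0],
    [[35, 20, 0], 0, 0],
    [[60, 34, 0], 0, 0],
    [[85, 48, -20], 0, 0],
    [[105, 59, -40], 0, 0],
    [[112, 64, -60], 0, 0],
    [[112, 64, -80], 0, 0],
    [[112, 64, -95], 0, 0],
    [[112, 64, -102], 0, 0],
    [[112, 64, -107], 0, 0],
    [[112, 64, -110], 0, 0],
    [[112, 64, -110], 0, 0],
    [[112, 64, -110], 0, 0],
  ],
)

```text
time_s: 16.6
tool_pos: [512.3, 362.2, 238.5]
eef_rot: [180.0, 0.1, -150.0]
wrist_force: [-0.5, 0.4, 0.0]
grip_width: -0.1
```

```bash
python3 -c "
from look import *
s=bot.sense();print(s['time_s'],s['tool_pos'],s['wrist_force'],s['grip_width'])
p,d=bot.snapshot('scene');cv2.imwrite('pics/s7.png',cv2.resize(p[150:270,190:320,::-1],None,fx=6,fy=5,interpolation=cv2.INTER_CUBIC))
"
```

```text
16.6 [512.34 362.17 238.48] [-0.5   0.39  0.03] -0.0959364994894647
```

View pics/s7.png

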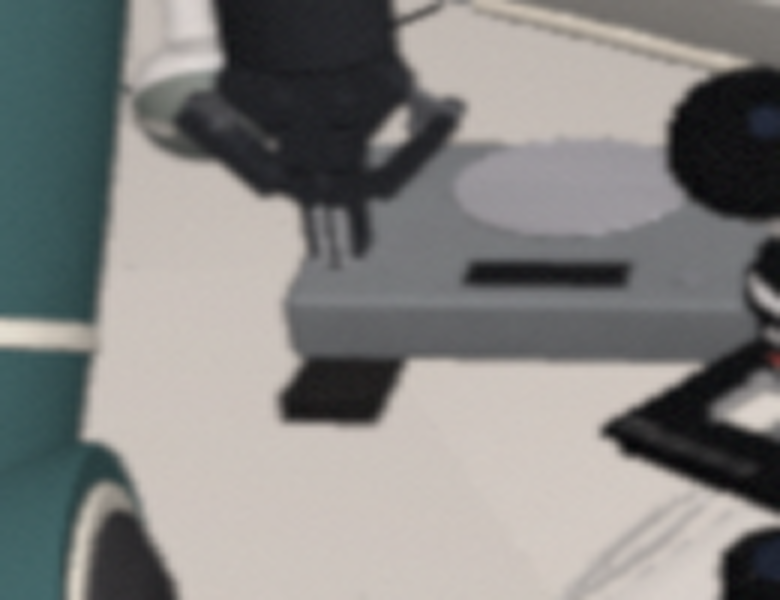

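>>> move_arm(
  increments=[
    [[0, 0, -3], 0, 0],
    [[0, 0, -5], 0, 0],
    [[0, 0, -6], 0, 0],
    [[0, 0, -6], 0, 0],
  ],
)

```text
time_s: 17.05
tool_pos: [512.2, 362.0, 231.6]
eef_rot: [-180.0, -0.0, -150.0]
wrist_force: [-0.7, -0.3, 0.6]
grip_width: -0.1
```

>>> move_arm(
  increments=[
    [[0, 0, -0.5], 0, 0],
    [[0, 0, -1], 0, 0],
    [[0, 0, -1], 0, 0],
  ],
)

```text
time_s: 17.35
tool_pos: [512.2, 362.0, 231.5]
eef_rot: [180.0, 0.0, -150.0]
wrist_force: [-1.6, -1.6, 5.8]
grip_width: -0.2
```

>>> move_arm(
  increments=[
    [[0, 0, -0.5], 0, 0],
    [[0, 0, -0.5], 0, 0],
  ],
)

```text
time_s: 17.55
tool_pos: [512.2, 362.0, 231.4]
eef_rot: [180.0, 0.0, -150.0]
wrist_force: [-3.0, -1.7, 9.2]
grip_width: -0.2
```

>>> move_arm(
  increments=[
    [[-0.5, -0.3, -0.4], 0, 0],
    [[-0.6, -0.4, -0.8], 0, 0],
    [[-0.6, -0.4, -0.8], 0, 0],
  ],
)

```text
time_s: 17.85
tool_pos: [511.9, 361.9, 231.3]
eef_rot: [180.0, 0.1, -150.0]
wrist_force: [-3.2, -2.7, 12.6]
grip_width: -0.5
```

>>> move_arm(
  increments=[
    [[-0.3, -0.3, -0.35], 0, 0],
    [[-0.3, -0.3, -0.35], 0, 0],
  ],
)

```text
time_s: 18.05
tool_pos: [511.8, 361.8, 231.2]
eef_rot: [180.0, 0.1, -150.0]
wrist_force: [-3.4, -2.0, 13.2]
grip_width: -0.4
```

>>> move_arm(
  increments=[
    [[-0.2, -0.1, -0.25], 0, 0],
    [[-0.2, -0.1, -0.25], 0, 0],
  ],
)

```text
time_s: 18.25
tool_pos: [511.7, 361.7, 231.2]
eef_rot: [180.0, 0.2, -150.0]
wrist_force: [-2.4, -2.0, 13.1]
grip_width: 0.0
```

>>> move_arm(
  increments=[
    [[0, 0, 0], 0, 0],
    [[0, 0, 0], 0, 0],
    [[0, 0, 0], 0, 0],
    [[0, 0, 0], 0, 0],
    [[0, 0, 0], 0, 0],
  ],
)

```text
time_s: 18.75
tool_pos: [511.7, 361.7, 231.2]
eef_rot: [180.0, 0.2, -150.0]
wrist_force: [-2.3, -1.9, 14.3]
grip_width: -0.2
```

>>> move_arm(
  increments=[
    [[0, 0, 0], 0, 0],
    [[0, 0, 0], 0, 0],
    [[0, 0, 0], 0, 0],
    [[0, 0, 0], 0, 0],
    [[0, 0, 0], 0, 0],
    [[0, 0, 0], 0, 0],
    [[0, 0, 0], 0, 0],
  ],
)

```text
time_s: 19.45
tool_pos: [511.7, 361.7, 231.2]
eef_rot: [180.0, 0.2, -150.0]
wrist_force: [-3.1, -1.5, 13.0]
grip_width: -0.0
```

```bash
python3 -c "
from look import *
s=bot.sense();print(s['time_s'],s['tool_pos'],s['wrist_force'],s['grip_width'])
p,d=bot.snapshot('scene');cv2.imwrite('pics/s8.png',cv2.resize(p[150:270,190:320,::-1],None,fx=6,fy=5,interpolation=cv2.INTER_CUBIC))
"
```

```text
19.45 [511.68 361.74 231.2 ] [-3.1  -1.51 12.95] -0.017388398735466836
```

>>> move_arm(
  increments=[
    [[0, 0, -0.3], 0, 0],
    [[0, 0, -0.3], 0, 0],
    [[0, 0, -0.3], 0, 0],
  ],
)

```text
time_s: 19.8
tool_pos: [511.7, 361.7, 231.2]
eef_rot: [180.0, 0.2, -150.0]
wrist_force: [-3.4, -2.0, 15.8]
grip_width: -0.1
```

>>> move_arm(
  increments=[
    [[0, 0, 0], 0, 0],
    [[0, 0, 0], 0, 0],
    [[0, 0, 0], 0, 0],
    [[0, 0, 0], 0, 0],
    [[0, 0, 0], 0, 0],
    [[0, 0, 0], 0, 0],
  ],
)

```text
time_s: 20.4
tool_pos: [511.7, 361.7, 231.1]
eef_rot: [180.0, 0.2, -150.0]
wrist_force: [-3.0, -1.8, 15.8]
grip_width: 0.2
```

>>> move_arm(
  increments=[
    [[0, 0, 0], 0, 0],
    [[0, 0, 0], 0, 0],
    [[0, 0, 0], 0, 0],
    [[0, 0, 0], 0, 0],
    [[0, 0, 0], 0, 0],
    [[0, 0, 0], 0, 0],
  ],
)

```text
time_s: 21.0
tool_pos: [511.7, 361.7, 231.2]
eef_rot: [180.0, 0.2, -150.0]
wrist_force: [-3.1, -2.1, 15.2]
grip_width: -0.1
```

```bash
python3 -c "
from look import *
s=bot.sense();print(s['time_s'],s['tool_pos'],s['wrist_force'],s['grip_width'])
p,d=bot.snapshot('scene');cv2.imwrite('pics/s8.png',cv2.resize(p[150:270,190:320,::-1],None,fx=6,fy=5,interpolation=cv2.INTER_CUBIC))
"
```

```text
21.0 [511.7  361.73 231.19] [-3.06 -2.12 15.23] -0.10953494042990633
```

View pics/s8.png

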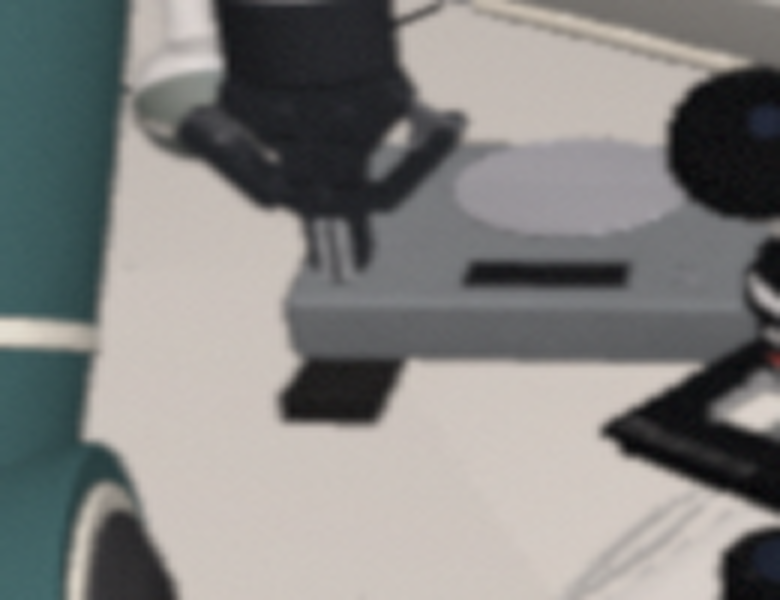

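>>> move_arm(
  increments=[
    [[0, 0, 1], 0, 0],
    [[0, 0, 3], 0, 0],
    [[0, 0, 10], 0, 0],
    [[0, 0, 30], 0, 0],
    [[0, 0, 60], 0, 0],
    [[-20, 10, 100], 0, 0],
    [[-60, 10, 130], 0, 0],
    [[-100, 10, 150], 0, 0],
    [[-140, 30, 160], 0, 0],
    [[-170, 60, 160], 0, 0],
    [[-200, 95, 160], 0, 0],
    [[-230, 130, 160], 0, 0],
    [[-250, 160, 160], 0, 0],
    [[-250, 160, 160], 0, 0],
    [[-250, 160, 160], 0, 0],
  ],
)

```text
time_s: 22.55
tool_pos: [260.4, 521.5, 388.2]
eef_rot: [-180.0, -0.0, -149.9]
wrist_force: [1.1, -0.7, -0.3]
grip_width: -0.2
```

```bash
python3 -c "
from fit import *
s=bot.sense();print(s['time_s'],s['tool_pos'],s['wrist_force'])
p,d=bot.snapshot('scene');cv2.imwrite('pics/s9.png',cv2.resize(p[150:270,190:320,::-1],None,fx=6,fy=5,interpolation=cv2.INTER_CUBIC))
p,d=bot.snapshot('top');cv2.imwrite('pics/t9.png',p[:,:,::-1])
cm=bot.camera_model('top')
b=best('top','balance',(608,317));print(fit('balance',(614,319,31.5),[b]))
P=pts(cm,d,cv2.erode(b[1].astype(np.uint8),np.ones((5,5)))>0)
c,sn=np.cos(np.radians(31.6)),np.sin(np.radians(31.6));q=P[:,:2]-[614.5,319.5];X=q@[c,sn];Y=q@[-sn,c]
for x,y in((65,90),(65,-90),(-65,-90),(-65,90)):
    k=(abs(X-x)<20)&(abs(Y-y)<20);print(x,y,k.sum(),P[k,2].mean(),P[k,2].std()/k.sum()**.5)
"
```

```text
22.55 [260.37 521.53 388.16] [ 1.13 -0.73 -0.31]
(array([614.65, 319.42,  31.65]), np.float64(0.020992968099615636))
65 90 210 58.05221368511478 0.15332141939709476
65 -90 201 58.052689194657226 0.13825759423954945
-65 -90 242 57.83026338444063 0.14074055205508232
-65 90 238 58.06480468054452 0.138741637726661
```

View pics/t9.png

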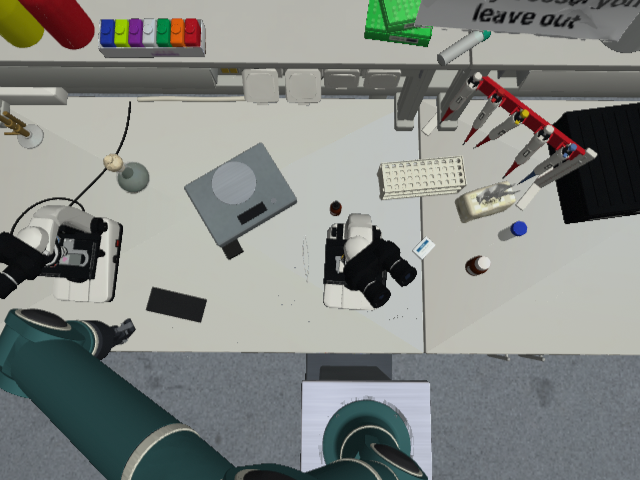

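View pics/s9.png

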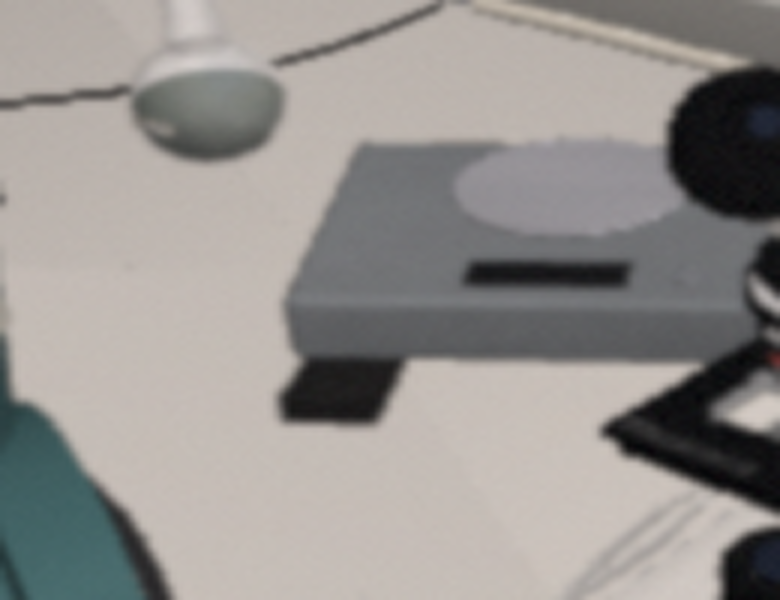

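```bash
python3 -c "
from workcell import bot
print(bot.hand_in())"
```

```text
the job is handed in; nothing more can be done
None
```

The small wedge is snug under the short front-left foot, and the corner held when pressed with about 15 N. I handed the job in at about 23 s.

- **Pushing:** I pushed the wedge on its thick end with the two fingers, using a first push to turn it towards the foot. I then eased it under until it met the foot, where I stopped at a level push of about 6 N, below the 9 N that makes the balance slide.
- **Press test:** With the fingers closed I pressed on the corner for about 3 s, the last 1.3 s or so at 15–16 N. The tool's height stayed at 231.1–231.2 mm during that hold. It had sunk about 0.4 mm from first touch, when the force was near zero. I took that as the arm and rubber giving, but did not measure it separately.
- **Sideways force:** The press was not perfectly straight down. There was 3–4 N of sideways force on the fingers, and I only partly corrected it.
- **Last checks:** The balance's fitted pose is unchanged within about 0.3 mm and 0.3°. Its top over the four feet measures 57.8–58.1 mm, so it stands level within camera noise. The wedge is still under the foot in both pictures, nothing else looks moved, and the arm is clear.
- **Small disagreement:** The scene camera placed the housing's front-left corner 2 pixels (roughly 4–5 mm) from where I expected it. The wedge may therefore sit a few millimetres off centre under the foot, within its 44 mm width.

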